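Shut the dust box and hold its vent slide at the mark

TASK

Push the door of the plywood dust box shut until its catch snaps home, then take the vent slide on its roof by the upright wooden grip, draw it out against its spring until its pointer lines up with the small steel clip on the scale beside it, and keep holding it there: finish with the grip still held, the slide at the mark and the door shut. Close the door before you draw the slide, and leave the tools and other things lying about where they are.

Things in the scene. Friction and masses are not known exactly. Their poses are not given: they have to be found in the camera images.
- dustbox: The bench dust box of bare plywood, fixed: 200 mm deep (its x), 310 mm wide (its y), 180 mm high. Origin: centre of its underside. Its own -x axis points out of its front, the side with the door; +y is the hinge side; z up. It stands anywhere within some 12 cm either way, turned up to 0.25 rad.
- door (a joint): Door angle in rad: 0 = shut against a fixed stop, grows as it swings out towards the box's -x; starts 0.3 to 0.6. Free down to about 0.05, where a sprung roller catch near the free edge resists (some 5 N at the free edge); past about 0.02 the roller snaps over and draws the door home to 0. Seated only below 0.012; short of that the roller pushes it back out.
- door_hinge (a point): Point on the vertical hinge line at the door's inner face, 150 mm above the bench, at the box's front corner x = -100, y = +155 mm. The door is a light plywood panel, 300 mm wide, 15 mm thick, from 20 to 175 mm above the bench.
- door_push (a point): Point on the door's outer face, 245 mm from the hinge line, 155 mm above the bench, 20 mm below the door's top: a good place to push. Its -x axis points out of the outer face, y along the door to the hinge, z up. A wooden knob (24 mm across, 24 mm proud) sits lower, 275 mm from the hinge, 75 mm above the bench.
- slide_travel (a joint): Travel of the vent slide on the roof of the box, in m: 0 = home (vent closed), grows as it is drawn out towards the box's front (-x of the box) up to 0.085. A spring draws it home all the time: about 6 N at home, rising to about 11 N at 0.08 (70 N/m), plus 0.6 N friction. Let go, it runs home.
- slide: The slide with its grip, an upright dark wooden block, 14 mm thick along the box's x, 40 mm wide along y, 48 mm tall. It stands on the steel slide plate. Origin: on the roof, 180 mm above the bench, below the block's middle; block from 188 to 236 mm. Axes as the box. Home place: x = -10, y = +60 mm of the box. Rails beside it rise to 192 mm; the roof is clear for fingers in front of and behind it.
- pointer (a point): Tip of the slide's pointer, a 6 mm wide flat steel finger level with the middle of the grip that reaches from the slide sideways (box +y) over the scale, 53 mm from the middle of the grip, 193.5 mm above the bench. It travels with the slide.
- mark: The mark: a fixed steel clip, 12 mm (box x) by 26 mm, dark, with a 3 mm ridge across it (top 191 mm above the bench), on the row of ticks on the roof, on the slide's +y side. Origin: under the ridge's centre line, 180 mm up; axes as the box. It lies 30 to 65 mm frontward of the pointer's home place. The pointer is at the mark when both have the same box x; it passes over freely.
- screwdriver: Bystander: a screwdriver, about 200 mm long, lying on the bench.
- wrench: Bystander: a steel wrench lying on the bench.
- brush: Bystander: a hand brush lying on the bench.
- scraper: Bystander: a paint scraper, 170 mm long and 16 mm high, lying flat in front of the box; the door swings over it.
- tape: Bystander: a roll of masking tape, 68 mm across and 22 mm high, lying on the roof of the box near its rear edge on the side away from the hinge.
- jar: Bystander: a small glass jar, 64 mm across, 75 mm tall.
- padlock: Bystander: a brass padlock lying flat, 75 mm long and 16 mm high.

How it is judged (in metres and radians):
On the way, in this order (a step that is already met when the one before it is completed fails the run):
1. the door is pushed shut and seated on its catch while the slide is still home (value of joint door below 0.012 rad and value of joint slide_travel below 0.01 m), for 0.3 s.
2. the slide is drawn out and held by its grip with the pointer at the mark, the door still seated (value of joint door below 0.012 rad and x of pointer in the frame of mark between -0.006 and 0.006 m and contact force between the fingers and slide above 3 N), for 0.5 s.
At the end, for the whole second after the job is handed in: Finishes holding: the fingers press on the slide's grip with more than 3 N, the pointer is within 6 mm of the mark's ridge and the slide stands still (under 10 mm/s), and the door is seated on its catch (under 0.012 rad) (all of step 2 and velocity of joint slide_travel between -0.01 and 0.01 m/s); the arm keeps its last pose, push and grip.
It fails at once if a bystander is moved by more than 30 mm (distance of any of screwdriver, wrench, brush, scraper, tape, jar, padlock from where it was at the start of the episode above 0.03 m).
It also fails if it takes over 45 s, if anything falls off the work surface, if the arm or the gripper's body presses on something with over 40 N, if the wrist force passes 120 N, or if a joint passes its speed limit or range.

ROBOT

A 6-joint arm with a two-finger parallel gripper is mounted at the origin on the work surface. World frame = base frame: x ahead of the robot, y to its left, z up, the work surface at z = 0. Lengths are in mm, angles in degrees, forces in N, time in s.
With the tool pointing down it reaches from about 300 to 850 mm from the base axis. Payload 4.2 kg.
Tool frame: the origin (TCP) lies between the finger pads; the fingertips stand 19 mm ahead of it and the grasp point (between the pads) is the TCP; z points along the fingers, x is the direction in which the jaws open and shut, and the axes are right-handed (so a half turn about z gives the same grasp; the last joint's range is limited). The gripper opens to 91 mm and grips with 3 to 60 N. Pads are 32 mm wide; open, the fingers measure 118 mm over their backs; the gripper's body (76 mm by 178 mm) begins 60 mm behind the grasp point.
Start: joints at [-64.687, 18.312, 89.639, -0, 72.044, -1.146], TCP at [256.202, -514.783, 232.976] pointing down, gripper open.
Joint ranges: [-177.97, 177.97], [-48.28, 115.42], [12.27, 149.76], [-77.06, 257.06], [2.81, 150.46], [-146.56, 146.56]. Speed limits (degrees/s): [147.25, 147.25, 180, 180, 180, 180].

INTERFACE

Orientations are given as [roll, pitch, yaw] about the fixed x, y, z axes, in that order (R = Rz(yaw) Ry(pitch) Rx(roll)).
In Python, from workcell import sensors, grab_frame, env gives the robot as it stands.
- The arm moves only by the tool servo_tool, never from a script. Its argument "motion" is one flat list of numbers, 7 for each row, row after row: the shift along the world's x, y, z in mm, then the turn, a rotation vector about the world's x, y, z in rad, then the opening in per cent of the stroke, from 0 (shut) to 100 (fully open). In form: [x, y, z, rx, ry, rz, grip, x, y, z, rx, ry, rz, grip, ...]. A call has 1 to 10 rows; each row shifts and turns the commanded pose from where the row before left it; what a row does not reach is not made up. A row lasts 1/12 s, in which the tool goes at most 41.7 mm and 7.16 degrees, less where a joint would pass 70% of its speed; a pose out of reach is approached as far as the arm can. A call with a gripper value outside its range is refused whole. The fingers move at their own pace and stop on an object; "newtons" is the grip in N (left out, the last holds). Time passes only in rows, so rows that do not move let the fingers close. It gives the time, the measured TCP pose, the force and the opening at its end, in the units of the state.
- sensors.state(): the state, without advancing time (a new reading comes with each control period).
- grab_frame(name): name is "side" or "top" or "wrist"; returns a dict with "image" (384x512x3 uint8, red, green, blue), "depth" (384x512 float32, mm along the optical axis (not along the pixel's ray), 0 where there is no reading), "fx", "fy", "cx", "cy" (pixels), "extrinsics" (4x4, takes a point from camera to world coordinates); the wrist camera has in their place "T_tool_cam" (4x4, takes a point from camera to tool coordinates, whose origin is the TCP and whose axes are the tool frame's). Camera axes: x right, y up, looking along -z (the intrinsics and any distortion apply to the point x, -y, -z); pixel columns grow to the right and rows downward; lengths in mm; the calibration is good to about 2 mm. A picture is of the moment at which its call begins: read the wrist's pose just before it.
- env.job_done(): hands the job in, once; it reports no verdict.
The state is a dict: "time_s": time; "qpos": joint angles; "qvel": joint speeds; "effort": joint torques, N m; "ee_pos": TCP position; "ee_rot": TCP orientation; "force": force on the tool from outside, world axes, zero at the start; "torque": the same for the moment, N m; "gripper_width": finger opening in mm.
Only numpy, scipy, OpenCV 4.12 (cv2) and the standard library are available. Lean on these libraries where they do the work, as an engineer would, in place of code of your own. Each camera call takes 0.05 s, during which the arm holds its last target.

## Working session

There is one attempt and no reset: what is moved stays moved. The work goes in short steps, Python scripts to look and compute and a tool call to move; the robot and the scene stay as the last step left them, time stands still between calls to the robot, and variables do not carry over. Pictures are saved under pics/ and viewed, and the job is handed in when it is done.

Besides the shell and the picture viewer there is one more tool, called by a JSON object that holds its "op" and its "data". servo_tool: Moves the arm, as the interface text tells. Its arguments: {"type":"object","properties":{"motion":{"type":"array"},"newtons":{"type":"number"}},"required":["motion"]}

```bash
mkdir -p pics; ls
python3 - <<'E'
from workcell import sensors, grab_frame, env
import cv2,numpy as np,pickle
print(sensors.state())
for n in ["side","top","wrist"]:
    f=grab_frame(n); pickle.dump(f,open(n+".pkl","wb"))
    cv2.imwrite(f"pics/{n}0.png",cv2.cvtColor(f["image"],cv2.COLOR_RGB2BGR))
    print(n,{k:v for k,v in f.items() if k not in("image","depth")})
E
```

```text
pics
{'time_s': 0.0, 'qpos': array([-6.46869836e+01,  1.83515110e+01,  8.97062154e+01, -1.62975603e-03,
        7.20443109e+01, -1.14633543e+00]), 'qvel': array([-0.02408885, -0.02926422,  0.0319877 , -0.06792316,  0.01126725,
        0.07990552]), 'effort': array([ 4.00058634e-03, -4.12454689e+01, -2.31971061e+01,  7.31859938e-02,
        4.57126228e-02, -1.29950263e-04]), 'ee_pos': array([ 255.98512765, -514.34589335,  232.12285432]), 'ee_rot': array([-1.79999508e+02,  1.02047908e-01, -6.35401440e+01]), 'force': array([ 0.70370037, -0.40134646,  0.15834134]), 'torque': array([0.0406269 , 0.04538844, 0.04118196]), 'gripper_width': 91.20418669126306}
side {'fx': 464.40541401394427, 'fy': 464.40541401394427, 'cx': 247.13452741727627, 'cy': 193.15438913908514, 'extrinsics': array([[-7.28050294e-01,  4.16453120e-01, -5.44526921e-01,
        -2.38723314e+02],
       [-6.85293873e-01, -4.62707111e-01,  5.62382820e-01,
         8.43215171e+02],
       [-1.77503983e-02,  7.82603941e-01,  6.22266820e-01,
         1.02941330e+03],
       [ 0.00000000e+00,  0.00000000e+00,  0.00000000e+00,
   
[... 253 characters left out ...]
-01,  2.12546815e-02,  8.90761394e-03,
         4.01125503e+01],
       [ 1.06753193e-02,  8.45593789e-02,  9.96361254e-01,
         1.48957539e+03],
       [ 0.00000000e+00,  0.00000000e+00,  0.00000000e+00,
         1.00000000e+00]])}
wrist {'fx': 319.5797026725204, 'fy': 319.5797026725204, 'cx': 254.76425953020154, 'cy': 193.4187600081786, 'T_tool_cam': array([[ 9.99999949e-01, -3.20200789e-04, -9.02442753e-06,
        -2.21821082e-01],
       [-3.10917973e-04, -9.63460326e-01, -2.67850899e-01,
        -7.51345414e+01],
       [ 7.70713911e-05,  2.67850888e-01, -9.63460376e-01,
        -1.50799714e+02],
       [ 0.00000000e+00,  0.00000000e+00,  0.00000000e+00,
         1.00000000e+00]])}
```

View pics/side0.png

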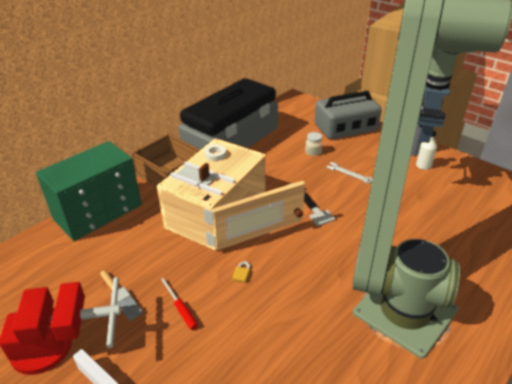

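View pics/top0.png

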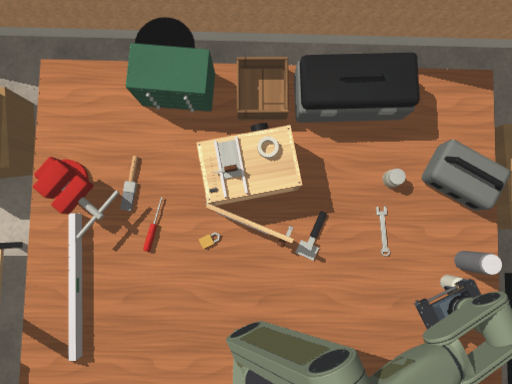

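The top view shows the box at about (250,165) with its door open towards the robot, hinge at (208,207), free edge near (292,240). The grip is at (231,168), and the clip is probably the dark patch at (213,190). Next I measure these.

```bash
cat > h.py <<'E'
import numpy as np,cv2,pickle
def cloud(f,T=None):
    d=f["depth"];h,w=d.shape;v,u=np.mgrid[:h,:w]
    x=(u-f["cx"])/f["fx"]*d;y=-(v-f["cy"])/f["fy"]*d
    P=np.stack([x,y,-d],-1);E=f["extrinsics"] if T is None else T
    return P@E[:3,:3].T+E[:3,3]
def ray(f,u,v,z,T=None):
    E=f["extrinsics"] if T is None else T
    r=E[:3,:3]@np.array([(u-f["cx"])/f["fx"],-(v-f["cy"])/f["fy"],-1]);o=E[:3,3]
    return o+r*(z-o[2])/r[2]
def boxfit(f):
    C=cloud(f);z=C[...,2]
    m=((z>172)&(z<186)&(abs(C[...,0]-520)<260)&(abs(C[...,1]-40)<300)).astype(np.uint8)
    m=cv2.morphologyEx(m,cv2.MORPH_OPEN,np.ones((9,9)))
    m=cv2.morphologyEx(m,cv2.MORPH_CLOSE,np.ones((15,15)))
    n,l,s,c=cv2.connectedComponentsWithStats(m); i=1+np.argmax(s[1:,4])
    cs,_=cv2.findContours((l==i).astype(np.uint8),0,cv2.CHAIN_APPROX_NONE)
    p=cs[0][:,0,:];P=np.array([ray(f,u,v,180)[:2] for u,v in p],np.float32)
    return cv2.minAreaRect(P),m
E
python3 - <<'E'
from h import *
f=pickle.load(open("top.pkl","rb"))
r,m=boxfit(f);print(r,cv2.boxPoints(r))
C=cloud(f);print(C[250:260:5,100:110:5,2],np.median(C[175:185,265:285,2]))
im=cv2.cvtColor(f["image"],cv2.COLOR_RGB2BGR)[115:260,180:330]
cv2.imwrite("pics/topz.png",cv2.resize(im,None,fx=4,fy=4,interpolation=cv2.INTER_CUBIC))
z=C[...,2]
# door: tops 160-180 outside
b=((z>150)&(z<184)).astype(np.uint8)
for v in range(195,250,6): print(v,np.nonzero(b[v,190:310])[0]+190)
E
```

```text
((665.3764038085938, 60.886756896972656), (199.98634338378906, 309.4482116699219), 11.755178451538086) [[ 535.9584    191.99422 ]
 [ 599.0023   -110.963974]
 [ 794.79443   -70.2207  ]
 [ 731.7505    232.73749 ]]
[[-6.09762534  1.73019164]
 [-1.16906983  2.33104657]] 179.3046119106907
195 [206 207 208 209 210 211 212 213 214 215 216 217 218 219 220 221 222 223
 227 228 229 230 231 232 233 234 235 236 237 238 239 240 241 242 243 244
 245 246 247 248 249 250]
201 [207 208 209 211 212 213 214 215 216 217 218]
207 [206 207 208 209 210 211 212 213 214 215 216]
213 [220 221 222 223 224 225 226 227 228 229 230 231]
219 [234 235 236 237 238 239 240 241 242 243 244 245]
225 [248 249 250 251 252 253 254 255 256 257 258 259 260]
231 [263 264 265 266 267 268 269 270 271 272 273 274]
237 [277 278 279 280 281 282 283 284 285 286 287 288]
243 []
249 []
```

View pics/topz.png

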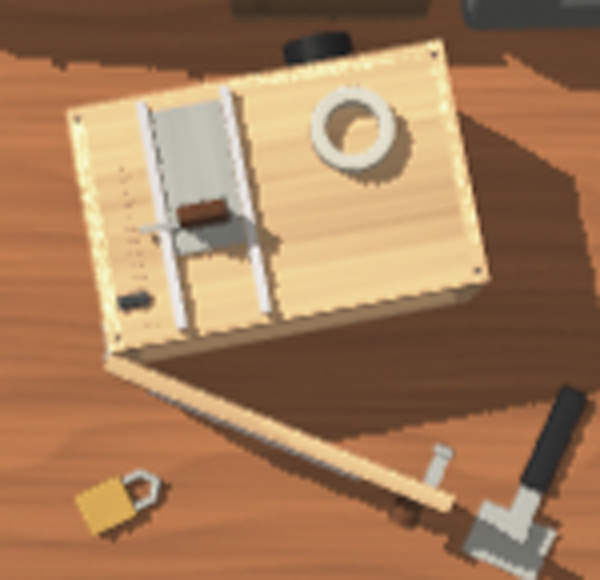

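Run:
```python
from h import *
f=pickle.load(open("top.pkl","rb"))
r,m=boxfit(f);c=np.array(r[0]);a=np.radians(11.755);ex=np.array([np.cos(a),np.sin(a)]);ey=np.array([-ex[1],ex[0]])
def tb(p): d=p[:2]-c; return np.array([d@ex,d@ey])
g=f["image"].astype(int)
crop=g[184:196,206:222].sum(2);print(crop)
v,u=np.nonzero(crop<260);w=(300-crop[v,u]).astype(float)
uu=206+(u*w).sum()/w.sum();vv=184+(v*w).sum()/w.sum()
print("clip",uu,vv,tb(ray(f,uu,vv,186)))
print("grip/pointer",tb(ray(f,180+203/4-.4,115+212/4-.4,236)),tb(ray(f,180+150/4-.4,115+230/4-.4,193.5)))
print("pointer home world",c-10*ex+113*ey)
# door top line fit z~175
C=cloud(f);z=C[...,2];mm=(z>160)&(z<184);P=C[mm];d=P[:,:2]-c;b=np.c_[d@ex,d@ey]
k=(b[:,0]<-112)&(b[:,0]>-300)&(abs(b[:,1])<200);P=P[k]
l=cv2.fitLine(P[:,:2].astype(np.float32),cv2.DIST_HUBER,0,.01,.01).ravel();print(l)
t=(P[:,:2]-l[2:])@l[:2];print(t.min(),t.max(),l[2:]+l[:2]*t.min(),l[2:]+l[:2]*t.max())
dirv=l[:2]*np.sign(-l[1]);th=np.arccos(dirv@(-ey));print("theta",th)
```

```text
[[690 623 593 595 595 594 585 546 546 537 519 591 589 590 589 617]
 [674 626 604 593 593 592 591 592 591 589 589 586 584 584 582 605]
 [660 648 633 590 590 587 587 583 566 559 570 586 587 586 588 605]
 [670 686 648 585 585 581 558 544 486 454 490 571 591 594 594 608]
 [671 694 652 552 540 516 420 387 374 305 316 464 564 605 607 612]
 [661 670 663 398 305 250 249 245 245 250 236 270 432 610 610 609]
 [673 652 652 393 243 227 228 207 212 223 207 281 432 606 604 605]
 [703 699 627 456 227 177 201 186 197 249 276 337 498 601 599 599]
 [681 696 648 517 400 274 323 412 420 449 424 500 603 603 603 604]
 [640 679 660 600 578 459 500 603 604 595 567 606 604 603 602 603]
 [620 657 673 621 602 604 605 605 603 602 601 597 596 593 592 591]
 [631 621 653 661 601 599 598 595 594 589 573 576 587 575 588 589]]
clip 212.97848716169327 190.1651630811936 [-64.30561467 128.1679257 ]
grip/pointer [-10.97068339  59.36533925] [-10.68074605 104.60295903]
pointer home world [632.56495457 169.47961485]
[3.611000e-01 9.325271e-01 4.722616e+02 5.041662e+01]
-144.5847066242169 153.14687993981906 [420.05206082 -84.41254242] [527.56293322 193.23023798]
theta 0.5746106169971871
```

{"op": "servo_tool", "data": {"motion": [9,38,0,0,0,-0.026,0,9,38,0,0,0,-0.026,0,9,38,0,0,0,-0.026,0,9,38,0,0,0,-0.026,0,9,38,0,0,0,-0.026,0,9,38,0,0,0,-0.026,0,9,38,0,0,0,-0.026,0,9,38,0,0,0,-0.026,0,9,38,0,0,0,-0.026,0,9,38,0,0,0,-0.026,0], "newtons": 20}}

```text
time_s: 0.98
ee_pos: [345.9, -133.0, 233.0]
ee_rot: [-180.0, -0.0, -78.6]
force: [0.9, -0.6, 0.7]
gripper_width: 27.6
```

{"op": "servo_tool", "data": {"motion": [7,37,0,0,0,0,0,7,37,0,0,0,0,0,7,37,-5,0,0,0,0,5,0,-30,0,0,0,0,0,0,-30,0,0,0,0,0,0,-16,0,0,0,0,0,0,0,0,0,0,0]}}

```text
time_s: 1.57
ee_pos: [369.4, -23.1, 149.0]
ee_rot: [179.6, 0.1, -78.4]
force: [-0.9, -0.3, -0.0]
gripper_width: 0.6
```

Run:
```python
from workcell import sensors, grab_frame
from h import *
for n in ["side","top"]:
    f=grab_frame(n)
    cv2.imwrite(f"pics/{n}1.png",cv2.cvtColor(f["image"],cv2.COLOR_RGB2BGR))
s=sensors.state();print(s["ee_pos"],s["ee_rot"],s["force"],s["gripper_width"])
```

```text
[372.18050593 -23.76673478 152.05309139] [ 1.79955689e+02  8.78509687e-03 -7.84369343e+01] [-0.09597731 -0.52141599  0.66389814] 0.056822908455733866
```

View pics/side1.png

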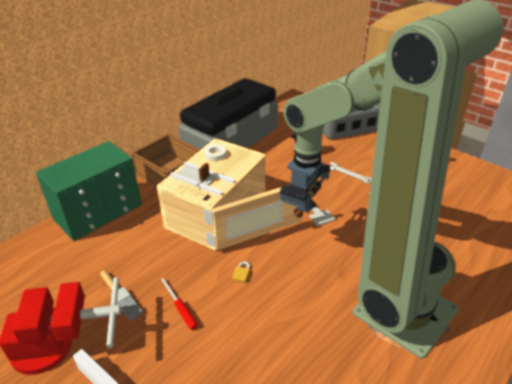

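The side view shows the closed fingers at (295,205), just in front of the door's free end. Pushing now.

{"op": "servo_tool", "data": {"motion": [15,-2,0,0,0,0,0,15,-2,0,0,0,0,0,15,-2,0,0,0,0,0,15,-2,0,0,0,0,0,15,-2,0,0,0,0,0,15,-3,0,0,0,0,0,15,-3,0,0,0,0,0,15,-3,0,0,0,0,0,12,-3,0,0,0,0,0,12,-3,0,0,0,0,0]}}

```text
time_s: 2.5
ee_pos: [517.9, -49.5, 153.9]
ee_rot: [-179.8, -0.1, -78.5]
force: [-0.3, -0.3, -0.5]
gripper_width: 0.7
```

{"op": "servo_tool", "data": {"motion": [6,-1,0,0,0,0,0,6,-1,0,0,0,0,0,4,-1,0,0,0,0,0,3,-1,0,0,0,0,0,3,0,0,0,0,0,0,0,0,0,0,0,0,0]}}

```text
time_s: 3.0
ee_pos: [538.5, -52.8, 152.2]
ee_rot: [-180.0, -0.0, -78.4]
force: [-0.9, -0.1, 0.9]
gripper_width: 0.1
```

{"op": "servo_tool", "data": {"motion": [3,0,0,0,0,0,0,3,0,0,0,0,0,0,3,0,0,0,0,0,0,0,0,0,0,0,0,0]}}

```text
time_s: 3.33
ee_pos: [544.7, -52.6, 151.8]
ee_rot: [179.6, 0.1, -78.4]
force: [-6.5, -0.2, 4.4]
gripper_width: 0.6
```

{"op": "servo_tool", "data": {"motion": [2,0,0,0,0,0,0,2,0,0,0,0,0,0,2,0,0,0,0,0,0,0,0,0,0,0,0,0]}}

```text
time_s: 3.67
ee_pos: [553.4, -52.6, 151.9]
ee_rot: [-180.0, -0.0, -78.4]
force: [1.1, 0.6, 0.5]
gripper_width: 0.5
```

Run:
```python
from workcell import sensors, grab_frame
from h import *
for n in ["side","top"]:
    f=grab_frame(n)
    im=cv2.cvtColor(f["image"],cv2.COLOR_RGB2BGR)
    im=im[110:270,140:340] if n=="side" else im[115:265,180:340]
    cv2.imwrite(f"pics/{n}2.png",cv2.resize(im,None,fx=3.5,fy=3.5,interpolation=cv2.INTER_CUBIC))
s=sensors.state();print(s["ee_pos"],s["force"])
```

```text
[553.80679838 -52.84370769 152.08032456] [-0.35639151 -0.0540168   0.17902065]
```

View pics/side2.png

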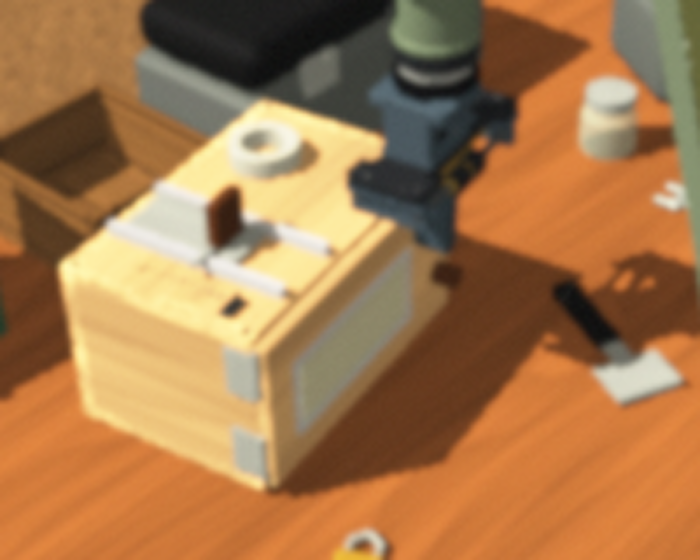

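View pics/top2.png

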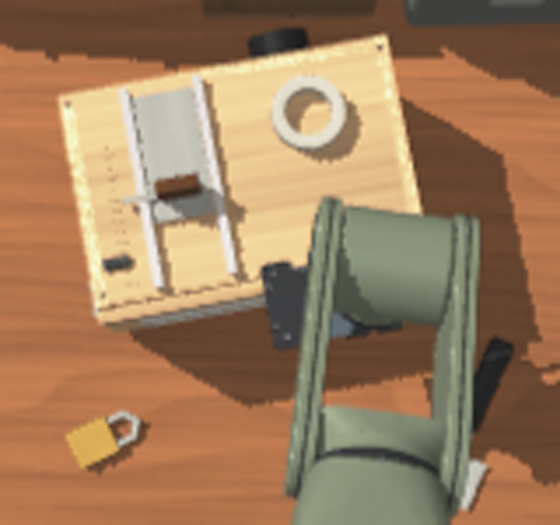

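The push force rose to about 6.5 N and then fell to zero, and the door looks flush. I'll nudge a little further to confirm it is on the stop.

{"op": "servo_tool", "data": {"motion": [1,0,0,0,0,0,0,1,0,0,0,0,0,0,1,0,0,0,0,0,0,0,0,0,0,0,0,0]}}

```text
time_s: 4.1
ee_pos: [555.1, -52.8, 152.0]
ee_rot: [179.8, 0.0, -78.4]
force: [-5.9, -0.3, 2.7]
gripper_width: 0.3
```

Run:
```python
from workcell import sensors
s=sensors.state();print(s["ee_pos"],s["force"])
```

```text
[555.10450668 -52.84459705 151.95446315] [-5.94163225 -0.34556873  2.68704682]
```

{"op": "servo_tool", "data": {"motion": [-25,-5,0,0,0,0,0,-25,-5,0,0,0,0,0,0,0,30,0,0,0.1,0,0,0,40,0,0,0.12,100,0,0,40,0,0,0.12,100,0,0,40,0,0,0.12,100,20,28,10,0,0,0.12,100,20,28,10,0,0,0.12,100,20,28,0,0,0,0.12,100,20,28,0,0,0,0.12,100], "newtons": 40}}

```text
time_s: 4.93
ee_pos: [587.9, 50.5, 323.4]
ee_rot: [-179.9, -0.2, -24.3]
force: [0.3, -1.0, -0.2]
gripper_width: 44.4
```

{"op": "servo_tool", "data": {"motion": [20,28,0,0,0,0.12,100,20,28,0,0,0,0.12,100,18,12,0,0,0,0.12,100,0,0,0,0,0,0.12,100,0,0,0,0,0,0.12,100,0,0,0,0,0,0.12,100,0,0,0,0,0,0,100]}}

```text
time_s: 5.52
ee_pos: [644.9, 117.6, 321.6]
ee_rot: [-180.0, -0.1, 16.8]
force: [-0.5, 0.6, 0.5]
gripper_width: 89.9
```

Run:
```python
from workcell import sensors, grab_frame
from h import *
s=sensors.state();print(s["ee_pos"],s["ee_rot"],s["qpos"],s["force"],s["gripper_width"],s["time_s"])
for n in ["side","wrist"]:
    f=grab_frame(n);f["s"]=s; pickle.dump(f,open(n+"3.pkl","wb"))
    im=cv2.cvtColor(f["image"],cv2.COLOR_RGB2BGR)
    cv2.imwrite(f"pics/{n}3.png",im)
```

```text
[644.92831385 117.6098078  321.63867609] [-1.79998845e+02 -6.42692367e-02  1.67967745e+01] [ 9.32522006e+00  2.38809897e+01  6.85871901e+01  9.51125346e-03
  8.74682468e+01 -7.47196994e+00] [-0.4645738   0.6127157   0.47514242] 89.86217855645457 5.5167
```

View pics/side3.png

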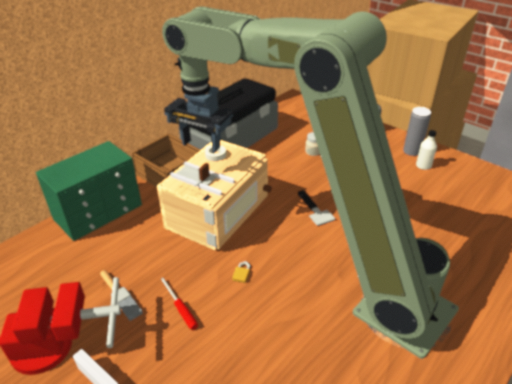

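View pics/wrist3.png

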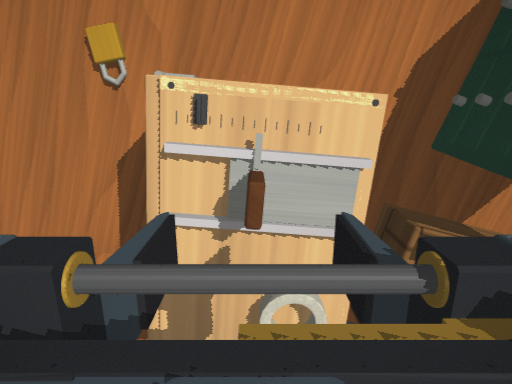

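The wrist view shows the pointer tip at (259,136), the clip at (201,109) and the grip at (255,198). Measuring both in one image:

```bash
cat >> h.py <<'E'
from scipy.spatial.transform import Rotation as Ro
c=np.array([665.376,60.887]);a=np.radians(11.755);ex=np.array([np.cos(a),np.sin(a)]);ey=np.array([-ex[1],ex[0]])
def tb(p): d=p[:2]-c; return np.array([d@ex,d@ey])
def Tw(f):
    s=f["s"];T=np.eye(4);T[:3,:3]=Ro.from_euler("xyz",s["ee_rot"],degrees=True).as_matrix();T[:3,3]=s["ee_pos"];return T@f["T_tool_cam"]
E
python3 - <<'E'
from h import *
f=pickle.load(open("wrist3.pkl","rb"));T=Tw(f)
for n,u,v,z in [("ptr tip",259,136,193.5),("ptr base",257,165,193.5),("grip",255,172,236),("clip c",200.5,109.5,188),("corner fh",171,85,180),("corner rh",376,102,180)]:
    print(n,tb(ray(f,u,v,z,T)))
im=cv2.cvtColor(f["image"],cv2.COLOR_RGB2BGR)[70:240,140:390]
cv2.imwrite("pics/w3z.png",cv2.resize(im,None,fx=3.2,fy=3.2,interpolation=cv2.INTER_CUBIC))
E
```

```text
ptr tip [ -9.54167764 109.44214212]
ptr base [-8.97821664 84.04866626]
grip [-11.0379967   86.37042095]
clip c [-61.64780393 126.95515369]
corner fh [-89.31188347 145.03520025]
corner rh [ 90.62968051 146.73050186]
```

View pics/w3z.png

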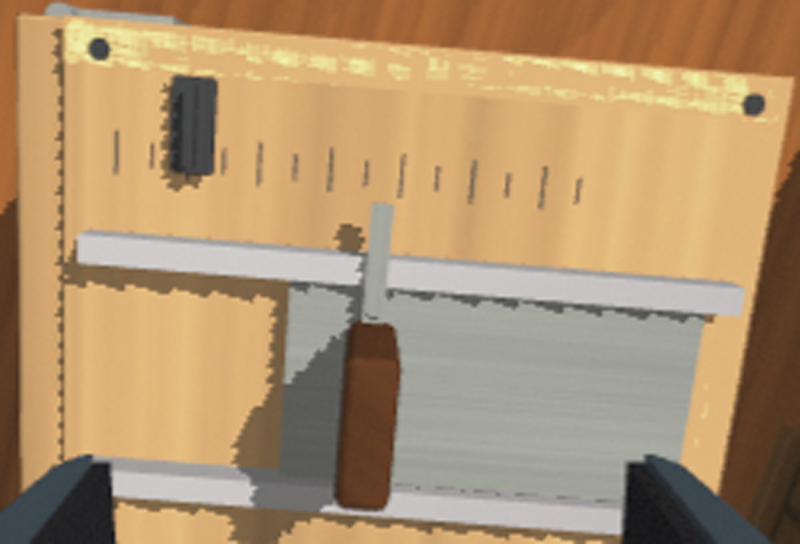

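{"op": "servo_tool", "data": {"motion": [-1,0,-30,0,0,-0.088,100,0,0,-30,0,0,0,100,0,0,-25,0,0,0,100,0,0,-15,0,0,0,100,0,0,-6,0,0,0,100,0,0,0,0,0,0,100]}}

```text
time_s: 6.12
ee_pos: [642.6, 117.0, 214.5]
ee_rot: [-180.0, 0.1, 11.5]
force: [-0.6, -0.4, 0.2]
gripper_width: 91.0
```

Run:
```python
from workcell import sensors, grab_frame
from h import *
s=sensors.state();print(s["ee_pos"],s["ee_rot"],s["force"],s["gripper_width"],tb(s["ee_pos"]))
f=grab_frame("wrist");cv2.imwrite("pics/w4.png",cv2.cvtColor(f["image"],cv2.COLOR_RGB2BGR))
```

```text
[642.63771065 117.02770815 214.47046519] [-1.79990902e+02  1.48728266e-01  1.15291633e+01] [-0.58328898 -0.41773246  0.21881306] 91.02448532389991 [-10.82402645  59.59571599]
```

View pics/w4.png

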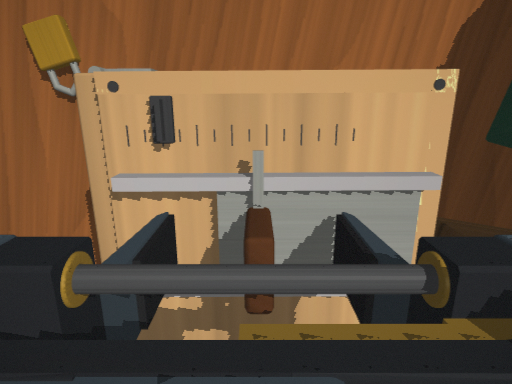

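The grip, at (259,250), sits midway between the open fingers. Closing on it.

{"op": "servo_tool", "data": {"motion": [0,0,0,0,0,0,0,0,0,0,0,0,0,0,0,0,0,0,0,0,0,0,0,0,0,0,0,0,0,0,0,0,0,0,0,0,0,0,0,0,0,0,0,0,0,0,0,0,0], "newtons": 40}}

```text
time_s: 6.75
ee_pos: [643.2, 117.2, 216.1]
ee_rot: [180.0, -0.0, 11.6]
force: [-0.6, 0.5, 0.3]
gripper_width: 47.1
```

{"op": "servo_tool", "data": {"motion": [0,0,0,0,0,0,0,0,0,0,0,0,0,0]}}

```text
time_s: 6.92
ee_pos: [643.2, 117.2, 215.9]
ee_rot: [-180.0, -0.0, 11.6]
force: [0.4, -0.2, 0.1]
gripper_width: 33.8
```

{"op": "servo_tool", "data": {"motion": [0,0,0,0,0,0,0,0,0,0,0,0,0,0,0,0,0,0,0,0,0,0,0,0,0,0,0,0,0,0,0,0,0,0,0,0,0,0,0,0,0,0,0,0,0,0,0,0,0]}}

```text
time_s: 7.5
ee_pos: [644.4, 117.5, 216.0]
ee_rot: [180.0, -0.2, 11.7]
force: [4.0, 1.3, -1.3]
gripper_width: 14.1
```

{"op": "servo_tool", "data": {"motion": [-6,-1.2,0,0,0,0,0,-6,-1.2,0,0,0,0,0,-6,-1.2,0,0,0,0,0,-6,-1.3,0,0,0,0,0,-6,-1.3,0,0,0,0,0,-6,-1.3,0,0,0,0,0,-6,-1.2,0,0,0,0,0,-6,-1.3,0,0,0,0,0,0,0,0,0,0,0,0,0,0,0,0,0,0,0]}}

```text
time_s: 8.33
ee_pos: [597.1, 107.5, 216.0]
ee_rot: [180.0, -0.3, 11.7]
force: [8.3, 1.3, -4.0]
gripper_width: 13.8
```

```bash
cat > look.py <<'E'
import sys
from workcell import sensors, grab_frame
from h import *
k=sys.argv[1]
s=sensors.state();print(s["time_s"],s["ee_pos"],s["ee_rot"],s["force"],s["gripper_width"],tb(s["ee_pos"]))
f=grab_frame("wrist");f["s"]=s;pickle.dump(f,open(f"wrist{k}.pkl","wb"))
im=cv2.cvtColor(f["image"],cv2.COLOR_RGB2BGR)[60:260,180:380] if 0 else cv2.cvtColor(f["image"],cv2.COLOR_RGB2BGR)[60:240,130:380]
cv2.imwrite(f"pics/w{k}.png",cv2.resize(im,None,fx=3.2,fy=3.2,interpolation=cv2.INTER_CUBIC))
f=grab_frame("top");pickle.dump(f,open(f"top{k}.pkl","wb"))
f=grab_frame("side");im=cv2.cvtColor(f["image"],cv2.COLOR_RGB2BGR)[110:270,140:340]
cv2.imwrite(f"pics/s{k}.png",cv2.resize(im,None,fx=3.2,fy=3.2,interpolation=cv2.INTER_CUBIC))
E
python3 look.py 5
```

```text
8.3333 [597.11026564 107.51971058 215.98547302] [179.97935247  -0.27277176  11.68533487] [ 8.25296433  1.25222409 -3.98239906] 13.842999756459237 [-57.33369374  59.56230138]
```

View pics/w5.png

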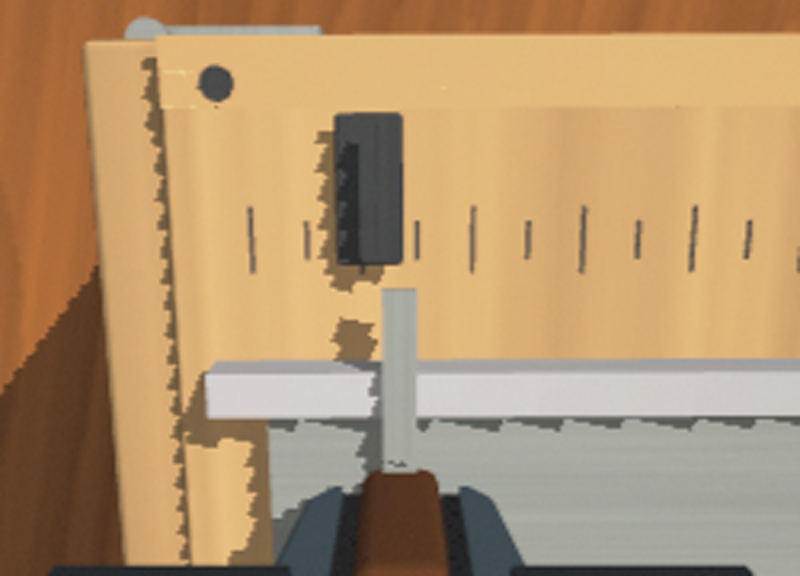

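View pics/s5.png

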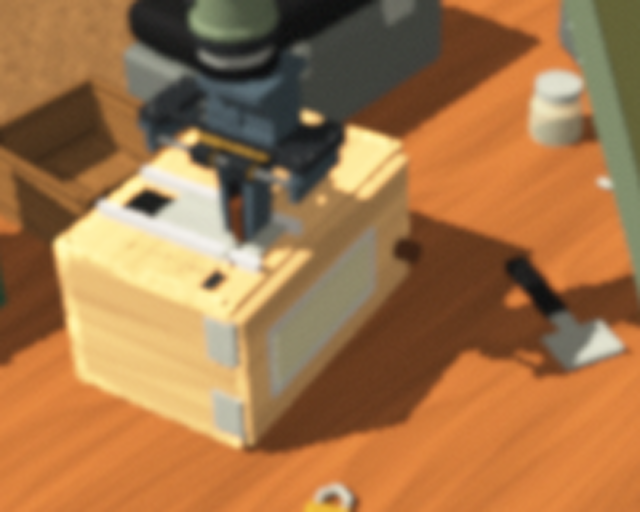

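Run:
```python
from h import *
f=pickle.load(open("wrist5.pkl","rb"));T=Tw(f)
q=lambda x,y:(130+(x+.5)/3.2-.5,60+(y+.5)/3.2-.5)
for n,x,y,z in [("ptr tip",399,295,193.5),("clip L",335,190,188),("clip R",402,190,188),("clip c",368.5,190,188),("ridge?",360,190,191)]:
    print(n,tb(ray(f,*q(x,y),z,T)))
```

```text
ptr tip [-57.91064183 110.53960989]
clip L [-68.77245845 127.68817581]
clip R [-57.35862931 127.67551432]
clip c [-63.06641216 127.68184603]
ridge? [-64.41319733 127.81173004]
```

{"op": "servo_tool", "data": {"motion": [-2.5,-0.5,0,0,0,0,0,-2.5,-0.6,0,0,0,0,0,0,0,0,0,0,0,0,0,0,0,0,0,0,0,0,0,0,0,0,0,0,0,0,0,0,0,0,0]}}

```text
time_s: 8.98
ee_pos: [592.5, 106.5, 216.0]
ee_rot: [180.0, -0.3, 11.7]
force: [8.9, 1.4, -3.7]
gripper_width: 13.8
```

```bash
python3 look.py 6
```

```text
8.9833 [592.50540602 106.54129234 215.95118605] [179.98291927  -0.28666332  11.68652132] [ 8.94630725  1.43903517 -3.71654121] 13.751685006118889 [-62.04130925  59.54253793]
```

View pics/w6.png

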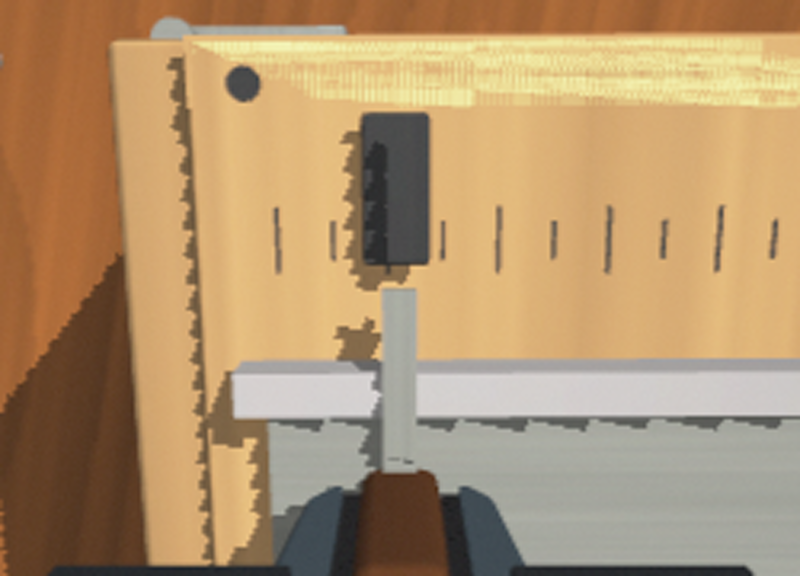

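View pics/s6.png

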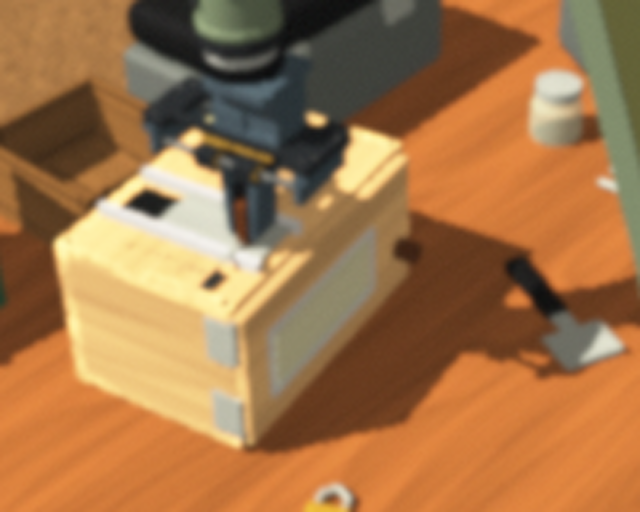

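The pointer (zoomed column 399) is within about 0.6 mm of the clip's centre (395.5), and the door still looks flush. One last small trim and a hold.

{"op": "servo_tool", "data": {"motion": [-0.6,-0.1,0,0,0,0,0,0,0,0,0,0,0,0,0,0,0,0,0,0,0,0,0,0,0,0,0,0,0,0,0,0,0,0,0,0,0,0,0,0,0,0,0,0,0,0,0,0,0,0,0,0,0,0,0,0,0,0,0,0,0,0,0,0,0,0,0,0,0,0]}}

```text
time_s: 9.97
ee_pos: [592.2, 106.5, 216.0]
ee_rot: [180.0, -0.3, 11.7]
force: [8.5, 0.6, -3.6]
gripper_width: 13.8
```

```bash
python3 look.py 7
python3 - <<'E'
from h import *
C=cloud(pickle.load(open("top7.pkl","rb")));P=C.reshape(-1,3);d=P[:,:2]-c;b=np.c_[d@ex,d@ey]
# door top front edge, per y bin
for y0 in range(-140,150,30):
    k=(b[:,1]>y0)&(b[:,1]<y0+30)&(P[:,2]>165)&(P[:,2]<185)&(b[:,0]>-180)&(b[:,0]<-80)
    print(y0,b[k,0].min() if k.any() else None)
E
```

```text
9.9667 [592.16726102 106.47896924 215.97033042] [179.98248592  -0.3185577   11.68482091] [ 8.49411241  0.56591032 -3.60391012] 13.75403365735515 [-62.38505948  59.55041122]
-140 -114.25288334641115
-110 -114.25089346258504
-80 -114.64407105315618
-50 -114.50714950196024
-20 -114.4224906772951
10 -114.01549295183199
40 None
70 None
100 -115.08995232988231
130 -114.30181982764628
```

View pics/w7.png

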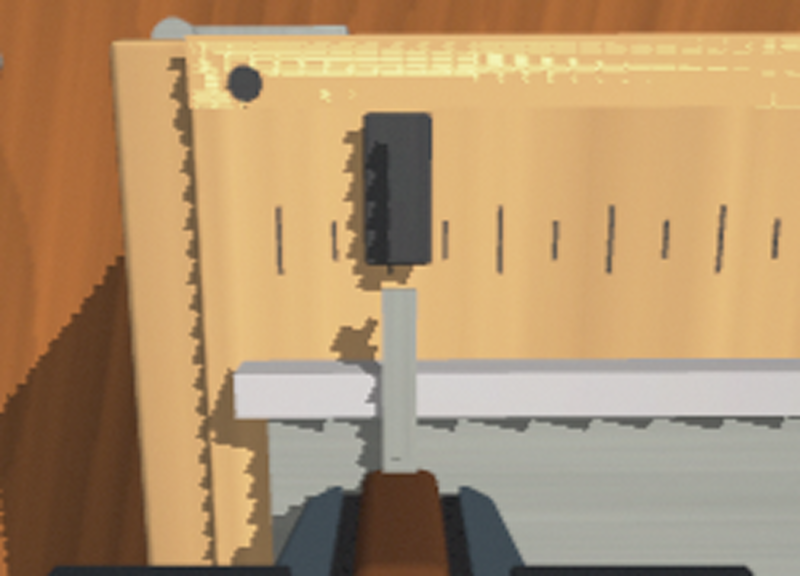

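The pointer is aligned with the clip's centre, and the door's outer face is parallel to the box front at -114.5 mm along its whole width, so it is seated. Handing in.

Run:
```python
from workcell import env,sensors
env.job_done();s=sensors.state();print(s["time_s"],s["ee_pos"],s["force"],s["gripper_width"])
```

```text
the job is handed in; nothing more can be done
the job is handed in; nothing more can be done
```

I pushed the door shut first, then gripped the vent slide, drew it out about 52 mm to the clip, and handed the job in at about 10 s with the grip still held. The system gave no verdict and no state after hand-in, so these are my last checks before it:

- **Door:** the push force rose to about 6.5 N and then dropped to zero as the catch snapped over. A further 3 mm nudge met the fixed stop where I had predicted it. In the last top view the door's outer face was 114–115 mm from the box centre wherever it could be seen. The arm hid the stretch from 40 to 100 mm on the hinge side. The expected value for a shut door is 115 mm.
- **Slide:** in the last wrist view the pointer was within about 0.5 mm of the clip's centre. The first clip readings from the top and wrist cameras disagreed by about 3 mm, so I trimmed the final position using the close wrist view.
- **Grip:** the fingers were closed on the block at 13.8 mm with 40 N set. The measured pull was 8.5 N, and the arm was standing still.
- **Bystanders:** the arm never came near the bystanders, and those I could see in the pictures had not visibly moved. I did not measure their positions.

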